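# Shim the rocking work cradle

### The arm

A 7-joint arm with a two-finger parallel gripper is mounted at the origin on the work surface. World frame = base frame: x ahead of the robot, y to its left, z up, the work surface at z = 0. Lengths are in m, angles in rad, forces in N, time in s.
With the tool pointing down it reaches from about 0.35 to 0.9 m from the base axis. Payload 8.1 kg.
Tool frame: the origin (TCP) lies at the very end of the fingers, on their centre line; the grasp point (between the pads) lies 19 mm behind it (grasp_offset is the distance from the TCP to the grasp point, in m); z points along the fingers, y is the line along which they close (so a half turn about z gives the same grasp; the last joint's range is limited). The gripper opens to 92 mm and grips with 3 to 60 N. Pads are 19 mm wide; open, the fingers measure 130 mm over their backs; the gripper's body (75 mm by 190 mm) begins 47 mm behind the grasp point.
Start: joints at [-1.385, 0.434, 0.025, 1.573, -0.012, 1.134, -0.075], TCP at [0.178, 0.599, 0.227] pointing down, gripper open.
Joint ranges: [-2.62, 2.62], [-0.44, 2.09], [-1.27, 1.32], [0.08, 2.57], [-1.32, 4.46], [0.12, 2], [-2.74, 2.74]. Speed limits (rad/s): [2.22, 2.22, 3.01, 3.01, 3.14, 3.14, 3.14].

### API

Orientations are given as a rotation vector (axis times angle).
In Python, from cell import observe, get_image, camera_params, sign_off, silhouettes, grasp_offset gives the robot as it stands. The module is installed in compiled form; this text tells all that it offers.
- The arm moves only by the tool jog_arm, never from a script. Its argument "motion" is a list that holds one entry, the list of rows, each a list of 7 numbers: the shift along the tool's x, y, z in m, then the turn, a rotation vector about the tool's x, y, z in rad, then the closure, from -1 (fully open) to 1 (shut), so that 0 is half open. In form: [[[dx, dy, dz, wx, wy, wz, hand], ...]]. A call has 1 to 10 rows; each row is the pose to reach, as a shift and turn from the pose commanded when the call began, along the tool's axes at that moment; what a row does not reach only later rows make up. A row lasts 1/12 s, in which the tool goes at most 41.7 mm and 7.16 degrees, less where a joint would pass 70% of its speed; a pose out of reach is approached as far as the arm can. A call with a gripper value outside its range is refused whole. The fingers move at their own pace and stop on an object; "force" is the grip in N (left out, the last holds). Time passes only in rows, so rows that repeat a pose let the fingers close. It gives the time, the measured TCP pose, the force, the opening and the grip force at its end, in the units of the state.
- observe(): the state, without advancing time (a new reading comes with each control period).
- get_image(name): name is "scene" or "top"; returns the picture (480x640x3 uint8, red, green, blue); there is no depth.
- camera_params(name): a dict with "vertical_fov" (degrees; the focal length in pixels is half the picture's height over the tangent of half this angle, whatever the lens; pixels are square), "cx", "cy" (the principal point, pixels), "T" (4x4, takes a point from camera to world coordinates). Camera axes: x right, y down, z forward; pixel columns grow to the right and rows downward; lengths in m; the calibration is good to about 2 mm. A picture is of the moment at which its call begins. camera_params takes no time and is no camera call.
- sign_off(): hands the job in; it is judged then, once.
Trained networks look in the newest picture that a camera, given by its name, has taken for a name from the list of things; names that differ only in an ending like _2 or _b are one class to them, and where a whole thing is asked for, a point or a joint stands for the part that bears it (a point fixed in the world has none). Each returns a list of dicts, best first, with "p" (0 to 1); they miss things now and then, are a little off and sometimes report something else, mostly with a low value. They report only what shows in the picture. A call takes as long as a camera call. They do not tell look-alikes from the thing itself.
- silhouettes(query, camera): "mask" (480x640 bool, what is visible of it) and "pixel" ([column, row] in pixels, amid what is visible of it).
The state is a dict: "clock": time; "joints": joint angles; "dq": joint speeds; "joint_efforts": joint torques, N m; "position": TCP position; "ee_rot": TCP orientation; "force": force on the tool from outside, world axes, zero at the start; "ft_torque": the same for the moment, N m; "width": opening from 0.0 (shut) to 1.0 (fully open); "gripper_force": force on a finger pad.
Only numpy, scipy, OpenCV 4.12 (cv2) and the standard library are available. Lean on these libraries where they do the work, as an engineer would, in place of code of your own. Each camera call takes 0.05 s, during which the arm holds its last target. There are 200 camera calls.

### The job

The work cradle rocks because one of its four feet, a bare steel stud, has lost its rubber cap: using fingertips only, push the wooden wedge thin end first under that bare foot until it is tight and takes some of the weight, but not so far that another foot comes off the bench. Then press down firmly on the cradle's corner over that foot to make sure it no longer rocks, and leave everything standing like that. Do not pick up or tip anything, do not shove the cradle out of its place, and leave the jar, the sanding block and the dish where they are.

Things in the scene. Friction and masses are not known exactly. Their poses are not given: they have to be found in the camera images.
- cradle: work cradle, about 3.2 kg, loose on the bench: grey base plate 180 (x) by 320 mm (y), its top 44 mm up; black forked uprights to 116 mm (|x| under 36, y = -115 and +68 mm); star knob on the -x side; a chair leg lies in the forks (|x| under 19 mm, y -250 to +114, top 111 mm). Origin: under the plate's middle, at bench level. Unshimmed, about 2 to 3 N on the corner over the bare foot rocks it
- foot_bare: the bare foot, at x = +75, y = +140 mm of the cradle: an upright steel stud 20 mm across with a domed lower end (10 mm radius) and no rubber cap. Origin: lowest point of the dome, about 8 mm above the bench at the start. The base plate reaches 15 mm (x) and 20 mm (y) past its middle
- foot_near: rubber-capped foot, cap 34 mm across, 22 mm high, at x = -75, y = +140 mm of the cradle. Origin: middle of its underside
- foot_far: rubber-capped foot, as foot_near, at x = +75, y = -140 mm of the cradle
- foot_opposite: rubber-capped foot, as foot_near, at x = -75, y = -140 mm of the cradle, diagonally opposite the bare foot
- corner (a point): the place to press: top of the base plate over the bare foot, 44 mm above the bench, 18 mm (x) and 22 mm (y) in from the plate's edges; nothing stands within 50 mm of it. A firm press is about 8 to 15 N
- wedge: loose wooden wedge, 120 x 45 mm, 70 g, 18 mm high at its upright flat thick end (x = -60 mm), sloping evenly to 2 mm at its thin end (x = +60 mm). Origin: middle of its underside. It starts flat on the bench, on the cradle's +y side, pointing roughly at the bare foot. Under the foot it first touches when the dome stands about 16 mm ahead of the wedge's middle; 2 to 5 mm farther in it is tight and the push has risen by 3 to 8 N; much harder shoves the whole cradle along
- oil_jar: bystander: a closed glass jar, 58 mm across, 85 mm high. Origin: middle of its underside
- sanding_block: bystander: a cork sanding block 100 mm (x) by 60 mm (y) by 32 mm. Origin: middle of its underside
- dish: bystander: a shallow steel dish, 110 mm across, 24 mm high. Origin: middle of its underside
Mind the look-alikes: they are no part of the job. Several things have the shape of the wedge; the one meant has the colours described above.

How it is judged:
On the way, in this order (a step that is already met when the one before it is completed fails the run):
1. the wedge is tight under the bare foot (carries more than 1 N) while the other three feet stand on the bench (contact force between foot_bare and wedge above 1 N and contact force between each of foot_near, foot_far, foot_opposite and anything else above 0.5 N and height (world z) of each of foot_near, foot_far, foot_opposite below 0.0015 m), for 0.3 s.
2. the corner over the bare foot is pressed with more than 4 N and stands firm on the wedge (contact force between the fingers and cradle above 4 N and contact force between foot_bare and wedge above 3 N and height (world z) of foot_bare above 0.0055 m), for 0.2 s.
At the end, for the whole second after the job is handed in: The bare foot rests on the wedge (its thinner half) with more than 1 N, the three other feet all stand on the bench with more than 0.5 N each (undersides below 1.5 mm), the cradle is level within 0.02 rad, its bare and opposite feet are within 15 mm of where they began, and all is at rest (all of step 1 and x of foot_bare in the frame of wedge above 0 m and angle between cradle's own z axis and vertical below 0.02 rad and distance of each of foot_bare, foot_opposite from where it was at the start of the episode below 0.015 m and linear speed of each of cradle, wedge below 0.01 m/s); the robot touches nothing.
It fails at once if the wedge was lifted or tipped up (height (world z) of wedge above 0.01 m or angle between wedge's own z axis and vertical above 0.2 rad).
It fails at once if the cradle was lifted or tipped (height (world z) of cradle above 0.012 m or angle between cradle's own z axis and vertical above 0.15 rad).
It fails at once if a bystander was disturbed (distance of any of oil_jar, sanding_block, dish from where it was at the start of the episode above 0.02 m).
It also fails if it takes over 72 s, if anything falls off the work surface, if the arm or the gripper's body presses on something with over 40 N, if the wrist force passes 120 N, or if a joint passes its speed limit or range.

## Working session

There is one attempt and no reset: what is moved stays moved. The work goes in short steps, Python scripts to look and compute and a tool call to move; the robot and the scene stay as the last step left them, time stands still between calls to the robot, and variables do not carry over. Pictures are saved under pics/ and viewed, at most 10 in all, crops included, and the job is handed in when it is done.

Besides the shell and the picture viewer there is one more tool, called after "Request:" as name(argument=value, ...) on one line, values as JSON. jog_arm: Moves the arm, as the interface text tells. Its arguments: {"type":"object","properties":{"motion":{"type":"array"},"force":{"type":"number"}},"required":["motion"]}

```bash
mkdir -p pics; python3 - <<'E'
from cell import *
import cv2,numpy as np
for c in("scene","top"):
    im=get_image(c); cv2.imwrite(f"pics/{c}0.png",im[:,:,::-1])
    p=camera_params(c); print(c,p["vertical_fov"],p["cx"],p["cy"],np.round(p["T"],4).tolist())
    for q in("wedge","cradle","foot_bare"):
        for d in silhouettes(q,c): print(q,round(d["p"],2),np.round(d["pixel"]),d["mask"].sum(), [round(float(v)) for v in im[d["mask"]].mean(0)])
s=observe(); print({k:np.round(v,3).tolist() for k,v in s.items()})
E
```

```text
scene 45.901586702665874 322.81041240742337 233.87137166091935 [[0.0997, 0.7272, -0.6792, 1.1947], [0.9949, -0.0626, 0.079, -0.0751], [0.0149, -0.6836, -0.7297, 0.7416], [0.0, 0.0, 0.0, 1.0]]
wedge 0.87 [471. 208.] 1336 [115, 59, 141]
wedge 0.8 [396. 248.] 1612 [211, 168, 121]
wedge 0.77 [472. 336.] 2033 [190, 51, 47]
cradle 0.61 [230. 229.] 18446 [125, 111, 101]
cradle 0.61 [353. 302.] 2638 [172, 133, 93]
top 46.91805977141187 318.6923328950254 237.71167395669644 [[0.0182, -0.9882, 0.1519, 0.4067], [-0.9996, -0.0145, 0.0251, -0.0361], [-0.0226, -0.1523, -0.9881, 1.1823], [0.0, 0.0, 0.0, 1.0]]
wedge 0.95 [215. 169.] 1212 [176, 69, 58]
wedge 0.89 [251. 253.] 1209 [189, 156, 113]
wedge 0.76 [180. 291.] 1246 [119, 79, 138]
cradle 0.85 [386. 271.] 14785 [135, 127, 115]
foot_bare 0.6 [382. 270.] 14564 [135, 127, 116]
{'clock': 0.4, 'joints': [-1.385, 0.435, 0.025, 1.573, -0.012, 1.134, -0.075], 'dq': [0.001, -0.002, 0.0, 0.0, -0.001, -0.0, -0.0], 'joint_efforts': [-0.001, -66.698, 0.983, -31.441, -0.061, 0.036, 0.0], 'position': [0.178, 0.599, 0.227], 'ee_rot': [-0.452, -3.109, 0.0], 'force': [-0.077, 0.217, -0.609], 'ft_torque': [0.006, 0.036, 0.071], 'gripper_force': 0.0, 'width': 0.995}
```

View pics/scene0.png

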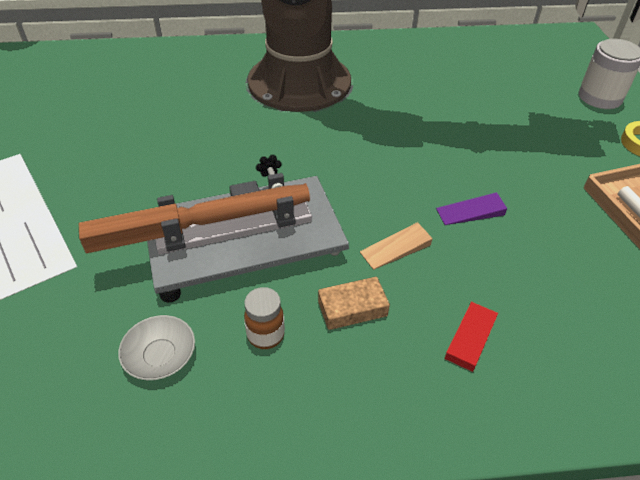

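View pics/top0.png

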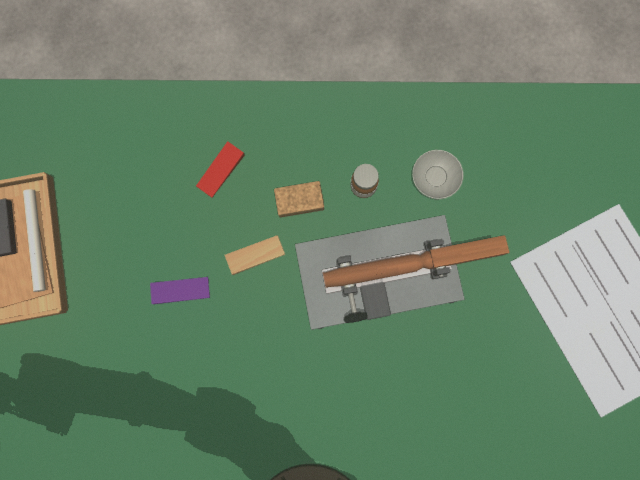

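The top picture shows the wooden wedge at about (253,253), left of the cradle. The plate's top corners are at roughly (297,244), (444,217), (463,299) and (311,328), and the bare-foot corner is the one at (297,244). The purple and red wedges are look-alikes. In the scene view the wooden wedge is at (396,246) and the bare-foot corner at (346,240).

```bash
cat > h.py <<'E'
from cell import *
import cv2,numpy as np
from scipy.optimize import least_squares,minimize
CP={c:camera_params(c) for c in("scene","top")}
def proj(c,P):
    p=CP[c];T=np.array(p["T"]);f=240/np.tan(np.radians(p["vertical_fov"]/2))
    q=(np.asarray(P)-T[:3,3])@T[:3,:3]
    return np.c_[p["cx"]+f*q[:,0]/q[:,2],p["cy"]+f*q[:,1]/q[:,2]]
def place(v,P):
    x,y,a=v;c,s=np.cos(a),np.sin(a);P=np.asarray(P,float)
    return np.c_[x+c*P[:,0]-s*P[:,1],y+s*P[:,0]+c*P[:,1],P[:,2]]
W=[(sx*.06,sy*.0225,z) for sy in(-1,1) for sx,z in((-1,0),(-1,.018),(1,0),(1,.002))]
def wood(c,near):
    ms=[(np.hypot(*(np.array(d["pixel"])-near)),d["mask"]) for d in silhouettes("wedge",c)]
    return min(ms,key=lambda t:t[0])[1]
def fitwedge(v0,masks):
    def cost(v):
        s=0
        for c,m in masks.items():
            h=cv2.convexHull((proj(c,place(v,W))*16).astype(np.int32))
            r=np.zeros((480,640),np.uint8);cv2.fillConvexPoly(r,h,1,cv2.LINE_8,4)
            s+=1-(m&(r>0)).sum()/(m|(r>0)).sum()
        return s
    r=minimize(cost,v0,method="Nelder-Mead",options=dict(initial_simplex=[v0]+[np.array(v0)+d for d in np.diag([.01,.01,.15])]))
    return r.x,r.fun
E
python3 - <<'E'
from h import *
c=np.array([(.09,.16,.044),(.09,-.16,.044),(-.09,-.16,.044),(-.09,.16,.044)])
# subpixel corner refine
g=cv2.cvtColor(get_image("top"),cv2.COLOR_RGB2GRAY)
px=np.array([(297,244),(444,217),(463,299),(311,328)],np.float32)
pr=cv2.cornerSubPix(g,px.copy(),(5,5),(-1,-1),(3,50,.01)); print(pr)
def res(v): return (proj("top",place(v,c))-pr).ravel()
r=least_squares(res,[.4,-.1,.1]); print("cradle",r.x,np.round(r.fun,1))
print("scene corners",proj("scene",place(r.x,c)).round())
f=place(r.x,[(.075,.14,.008),(.072,.138,.044)]);print("foot,corner",f)
get_image("scene")
M={"scene":wood("scene",(396,247)),"top":wood("top",(252,253))}
for a in(-1.3,-1.9): 
    for k in(0,np.pi): print(fitwedge([.4,.1,a+k],M))
E
```

```text
[[294.66943 244.37192]
 [443.74326 214.88919]
 [463.83914 298.46054]
 [310.8154  328.6048 ]]
cradle [ 0.51414602 -0.13104536  0.21202024] [-0.8 -0.7  0.6 -1.   0.7  0.5 -0.5  1. ]
scene corners [[350. 242.]
 [155. 287.]
 [143. 209.]
 [318. 174.]]
foot,corner [[0.55800565 0.02160238 0.008     ]
 [0.5554937  0.01901586 0.044     ]]
(array([ 0.4,  0.1, -1.3]), np.float64(2.0))
(array([0.4       , 0.1       , 1.84159265]), np.float64(2.0))
(array([ 0.4,  0.1, -1.9]), np.float64(2.0))
(array([0.4       , 0.1       , 1.24159265]), np.float64(2.0))
```

```bash
python3 - <<'E'
from h import *
s=get_image("scene");t=get_image("top")
M={"scene":wood("scene",(396,247)),"top":wood("top",(252,253))}
np.savez("m0.npz",**M)
best=[]
for a in(-1.3,-1.0,1.84,2.1):
    for m in (M,{"top":M["top"]},{"scene":M["scene"]}):
        v,f=fitwedge([.53,.11,a],m); print(list(m),v.round(4),round(f,3))
c=np.array([(.09,.16,.044),(.09,-.16,.044),(-.09,-.16,.044),(-.09,.16,.044)])
v=[.51414602,-.13104536,.21202024]
a=s.copy();cv2.polylines(a,[proj("scene",place(v,c)).round().astype(int)],True,(255,255,0))
b=t.copy();cv2.polylines(b,[proj("top",place(v,c)).round().astype(int)],True,(255,255,0))
o=np.vstack([cv2.resize(a[150:310,120:450],(800,388)),cv2.resize(b[205:335,200:480],(800,371))])
cv2.imwrite("pics/c1.png",cv2.resize(o,(630,598))[:,:,::-1])
E
```

```text
['scene', 'top'] [ 0.5496  0.1294 -1.1778] 0.145
['top'] [ 0.5498  0.1313 -1.1738] 0.056
['scene'] [ 0.5487  0.1288 -1.1625] 0.046
['scene', 'top'] [ 0.5494  0.1299 -1.156 ] 0.144
['top'] [ 0.55    0.1318 -1.1608] 0.065
['scene'] [ 0.548   0.1287 -1.1526] 0.052
['scene', 'top'] [0.5484 0.1314 1.9621] 0.274
['top'] [0.5488 0.1317 1.9289] 0.069
['scene'] [0.5461 0.1339 2.0659] 0.148
['scene', 'top'] [0.5486 0.1315 1.969 ] 0.276
['top'] [0.5494 0.1319 1.921 ] 0.069
['scene'] [0.547  0.1327 2.0513] 0.15
```

View pics/c1.png

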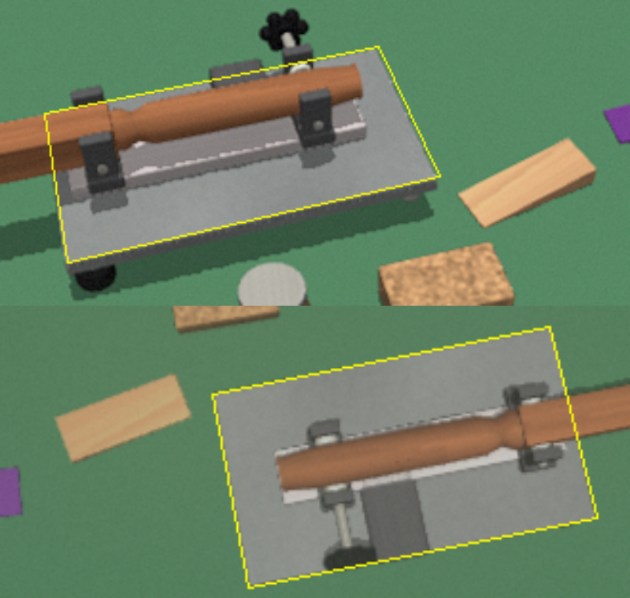

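The plate outline fits both views to within 1–2 px. The wooden wedge lies at (0.5495, 0.130) with yaw −1.17, thin end towards the cradle. It needs to turn about 0.3 rad clockwise. I'll nudge its thick end sideways, then push from behind with the fingers shut.

Request:
jog_arm(motion=[[[-0.032, -0.027, 0.01, 0, 0, 0.1, 1], [-0.064, -0.053, 0.02, 0, 0, 0.2, 1], [-0.096, -0.08, 0.03, 0, 0, 0.3, 1], [-0.128, -0.107, 0.04, 0, 0, 0.4, 1], [-0.16, -0.134, 0.05, 0, 0, 0.5, 1], [-0.192, -0.16, 0.06, 0, 0, 0.6, 1], [-0.224, -0.187, 0.07, 0, 0, 0.7, 1], [-0.256, -0.214, 0.08, 0, 0, 0.8, 1], [-0.288, -0.241, 0.09, 0, 0, 0.878, 1], [-0.32, -0.267, 0.1, 0, 0, 0.878, 1]]], force=10)

```text
clock: 1.63
position: [0.403, 0.2601, 0.1295]
ee_rot: [1.737, 2.618, 0.002]
force: [0.7, 1.0, 0.5]
width: 0.319
gripper_force: 0.0
```

```bash
cat > go.py <<'E'
import sys
from h import *
from scipy.spatial.transform import Rotation as R
def delta(p,th=None):
    s=observe();A=R.from_rotvec(s["ee_rot"]).as_matrix();d=A.T@(np.array(p)-s["position"])
    t=np.arctan2(A[1,0],A[0,0]); 
    print("t",round(float(s["clock"]),2),"pos",np.round(s["position"],4),"theta",round(t,3),"tilt",np.round(A[:,2],3),"F",np.round(s["force"],2),"-> d",d.round(4),"wz",None if th is None else round((t-th+np.pi)%(2*np.pi)-np.pi,3))
if __name__=="__main__":
    a=[float(x) for x in sys.argv[1:]];delta(a[:3],a[3] if len(a)>3 else None)
E
python3 go.py .4755 .1504 .008 1.974
```

```text
t 1.63 pos [0.403  0.2601 0.1295] theta 1.97 tilt [ 0.001  0.001 -1.   ] F [0.7  0.95 0.46] -> d [-0.1294  0.0241  0.1215] wz -0.004
```

Request:
jog_arm(motion=[[[-0.04, 0.007, 0.03, 0, 0, 0, 1], [-0.08, 0.014, 0.06, 0, 0, 0, 1], [-0.119, 0.022, 0.08, 0, 0, 0, 1], [-0.119, 0.022, 0.105, 0, 0, 0, 1], [-0.119, 0.022, 0.119, 0, 0, 0, 1], [-0.119, 0.022, 0.119, 0, 0, 0, 1], [-0.119, 0.022, 0.119, 0, 0, 0, 1]]])

```text
clock: 2.22
position: [0.4688, 0.1607, 0.0102]
ee_rot: [-1.731, -2.621, 0.002]
force: [-0.1, 0.6, 0.8]
width: 0.006
gripper_force: 0.0
```

```bash
python3 go.py .4755 .1504 .008 1.974
```

```text
t 2.22 pos [0.4688 0.1607 0.0102] theta 1.974 tilt [-0.002 -0.    -1.   ] F [-0.1   0.59  0.84] -> d [-0.0122  0.0021  0.0022] wz 0.0
```

Request:
jog_arm(motion=[[[0, 0, 0, 0, 0, 0, 1], [0, 0, 0, 0, 0, 0, 1], [0, 0.006, 0, 0, 0, 0, 1], [0, 0.012, 0, 0, 0, 0, 1], [0, 0.017, 0, 0, 0, 0, 1], [0, 0.022, 0, 0, 0, 0, 1], [0, 0.027, 0, 0, 0, 0, 1], [0, 0.031, 0, 0, 0, 0, 1], [0, 0.031, 0, 0, 0, 0, 1]]])

```text
clock: 2.97
position: [0.4986, 0.1735, 0.0105]
ee_rot: [1.73, 2.622, 0.001]
force: [0.2, -0.4, 0.6]
width: 0.006
gripper_force: 0.0
```

```bash
python3 go.py .4755 .1504 .008 1.974; python3 - <<'E'
from h import *
im=get_image("top");m={"top":wood("top",(252,253))}
for i in (-1.2,-1.5): print(fitwedge([.552,.128,i],m))
cv2.imwrite("pics/t2.png",cv2.resize(im[180:340,150:370],(660,480))[:,:,::-1])
E
```

```text
t 2.97 pos [0.4986 0.1735 0.0105] theta 1.975 tilt [ 0.001  0.    -1.   ] F [ 0.21 -0.42  0.57] -> d [-0.0122 -0.0303  0.0025] wz 0.001
(array([ 0.5528404 ,  0.12695329, -1.22948655]), np.float64(0.2765121759622938))
(array([ 0.55650017,  0.11608988, -1.23447133]), np.float64(0.278778386844166))
```

View pics/t2.png

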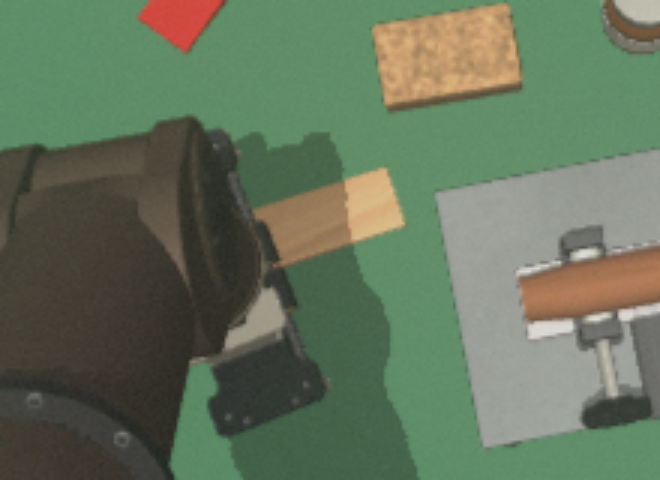

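Request:
jog_arm(motion=[[[0, -0.008, 0, 0, 0, 0, 1], [-0.01, -0.008, 0.002, 0, 0, 0, 1], [-0.01, -0.004, 0.002, 0, 0, 0, 1], [-0.01, 0, 0.002, 0, 0, 0, 1], [-0.01, 0.004, 0.002, 0, 0, 0, 1], [-0.01, 0.008, 0.002, 0, 0, 0, 1], [-0.01, 0.012, 0.002, 0, 0, 0, 1], [-0.01, 0.015, 0.002, 0, 0, 0, 1], [-0.01, 0.015, 0.002, 0, 0, 0, 1]]])

```text
clock: 3.82
position: [0.5162, 0.1703, 0.0086]
ee_rot: [1.73, 2.622, 0.001]
force: [-0.1, -0.4, -0.2]
width: 0.009
gripper_force: 0.0
```

Request:
jog_arm(motion=[[[0, -0.02, 0, 0, 0, 0, 1], [0, -0.04, 0, 0, 0, 0, 1], [0, -0.06, 0, 0, 0, 0, 1], [0.04, -0.06, 0, 0, 0, 0, 1], [0.08, -0.06, 0, 0, 0, 0, 1], [0.12, -0.06, 0, 0, 0, 0, 1], [0.12, -0.06, 0, 0, 0, 0, 1], [0.12, -0.06, 0, 0, 0, 0, 1]]])

```text
clock: 4.48
position: [0.4117, 0.2595, 0.0085]
ee_rot: [-1.722, -2.627, -0.001]
force: [-0.6, -1.2, -0.2]
width: 0.005
gripper_force: 0.0
```

```bash
python3 go.py .4755 .1504 .008 1.974; python3 - <<'E'
from h import *
im=get_image("top");get_image("scene");m={"top":wood("top",(252,253)),"scene":wood("scene",(396,247))}
for k in ({"top":m["top"]},{"scene":m["scene"]},m): print(list(k),k[list(k)[0]].sum(),fitwedge([.552,.128,-1.35],k))
cv2.imwrite("pics/t3.png",cv2.resize(im[180:340,150:370],(660,480))[:,:,::-1])
E
```

```text
t 4.48 pos [0.4117 0.2595 0.0085] theta 1.981 tilt [-0.     0.001 -1.   ] F [-0.6  -1.15 -0.16] -> d [-0.1255  0.015   0.0004] wz 0.007
['top'] 1253 (array([ 0.55602016,  0.13200085, -1.4421393 ]), np.float64(0.0324825986078886))
['scene'] 1670 (array([ 0.55648812,  0.12745132, -1.43633487]), np.float64(0.040875071963154874))
['top', 'scene'] 1253 (array([ 0.5560291 ,  0.13143391, -1.43704608]), np.float64(0.11134986970201421))
```

View pics/t3.png

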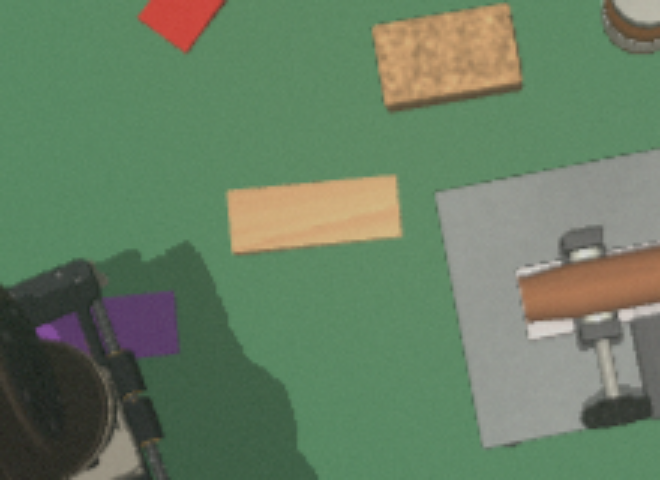

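The wedge is now at (0.556, 0.130) with yaw −1.44. I'll lift over the purple wedge and come in behind the thick end with the fingers facing straight at the foot.

Request:
jog_arm(motion=[[[0, 0, -0.03, 0, 0, 0, 1], [0, 0, -0.06, 0, 0, 0, 1], [-0.022, 0.029, -0.06, 0, 0, 0.1, 1], [-0.044, 0.058, -0.06, 0, 0, 0.2, 1], [-0.066, 0.088, -0.06, 0, 0, 0.3, 1], [-0.088, 0.117, -0.06, 0, 0, 0.393, 1], [-0.088, 0.117, -0.06, 0, 0, 0.393, 1], [-0.088, 0.117, -0.06, 0, 0, 0.393, 1], [-0.088, 0.117, -0.06, 0, 0, 0.393, 1]]])

```text
clock: 5.43
position: [0.555, 0.22, 0.0681]
ee_rot: [-2.211, -2.231, 0.002]
force: [-0.3, 0.2, -0.5]
width: 0.006
gripper_force: 0.0
```

```bash
python3 go.py .555 .222 .007 1.5876
```

```text
t 5.43 pos [0.555  0.22   0.0681] theta 1.58 tilt [-0.001 -0.001 -1.   ] F [-0.34  0.23 -0.55] -> d [0.0021 0.0001 0.0611] wz -0.008
```

Request:
jog_arm(motion=[[[0.003, 0, 0.03, 0, 0, 0, 1], [0.003, 0, 0.061, 0, 0, 0, 1], [0.003, 0, 0.061, 0, 0, 0, 1], [0, 0, 0.061, 0, 0, 0, 1], [-0.006, 0, 0.061, 0, 0, 0, 1], [-0.012, 0, 0.061, 0, 0, 0, 1], [-0.018, 0, 0.061, 0, 0, 0, 1], [-0.024, 0, 0.061, 0, 0, 0, 1], [-0.03, 0, 0.061, 0, 0, 0, 1], [-0.036, 0, 0.061, 0, 0, 0, 1]]])

```text
clock: 6.27
position: [0.5561, 0.1851, 0.0082]
ee_rot: [2.209, 2.233, 0.002]
force: [-0.0, 0.9, 1.0]
width: 0.001
gripper_force: 0.4
```

Request:
jog_arm(motion=[[[-0.006, 0, 0, 0, 0, 0, 1], [-0.012, 0, 0, 0, 0, 0, 1], [-0.018, 0, 0, 0, 0, 0, 1], [-0.024, 0, 0, 0, 0, 0, 1], [-0.03, 0, 0, 0, 0, 0, 1], [-0.034, 0, 0, 0, 0, 0, 1], [-0.034, 0, 0, 0, 0, 0, 1], [-0.034, 0, 0, 0, 0, 0, 1]]])

```text
clock: 6.93
position: [0.5559, 0.1511, 0.0075]
ee_rot: [-2.21, -2.233, 0.001]
force: [0.5, -0.1, -0.0]
width: 0.003
gripper_force: 0.0
```

```bash
python3 go.py .556 .117 .007 1.5876;python3 - <<'E'
from h import *
im=get_image("top");a=get_image("scene");
try:
 m={"scene":wood("scene",(370,247))};print(m["scene"].sum(),fitwedge([.557,.07,-1.54],m))
except Exception as e: print(e)
o=np.vstack([cv2.resize(a[170:300,260:460],(760,494))])
cv2.imwrite("pics/t4.png",o[:,:,::-1])
E
```

```text
t 6.93 pos [0.5559 0.1511 0.0075] theta 1.581 tilt [-0. -0. -1.] F [ 0.47 -0.12 -0.04] -> d [-0.0341 -0.0003  0.0005] wz -0.006
1402 (array([ 0.557,  0.07 , -1.54 ]), np.float64(1.0))
```

View pics/t4.png

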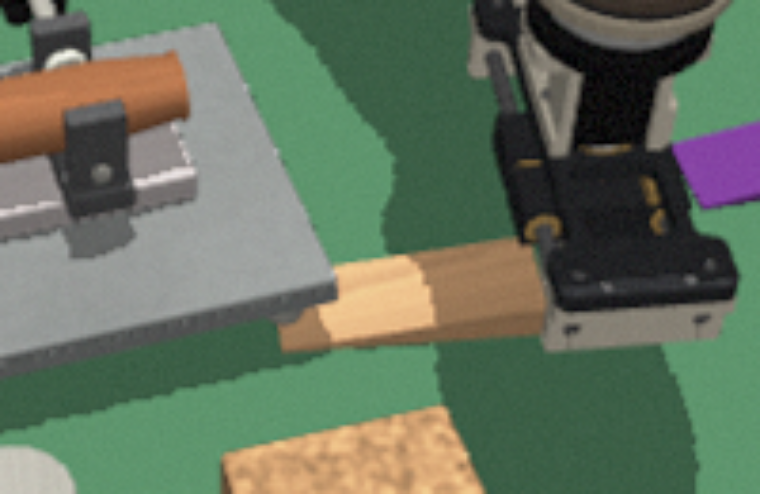

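The wedge is lined up and its thin end is just entering under the foot. I'll continue to just before contact, then go in small steps and watch the force.

Request:
jog_arm(motion=[[[-0.005, 0, 0, 0, 0, 0, 1], [-0.01, 0, 0, 0, 0, 0, 1], [-0.015, 0, 0, 0, 0, 0, 1], [-0.02, 0, 0, 0, 0, 0, 1], [-0.025, 0, 0, 0, 0, 0, 1], [-0.03, 0, 0, 0, 0, 0, 1], [-0.034, 0, 0, 0, 0, 0, 1], [-0.038, 0, 0, 0, 0, 0, 1]]])

```text
clock: 7.75
position: [0.5565, 0.113, 0.0075]
ee_rot: [-2.21, -2.233, -0.0]
force: [0.1, 0.2, 0.4]
width: 0.007
gripper_force: 0.2
```

Request:
jog_arm(motion=[[[-0.0005, 0, 0, 0, 0, 0, 1], [-0.001, 0, 0, 0, 0, 0, 1], [-0.0015, 0, 0, 0, 0, 0, 1], [-0.002, 0, 0, 0, 0, 0, 1]]])

```text
clock: 8.08
position: [0.5565, 0.1119, 0.0075]
ee_rot: [-2.209, -2.234, -0.0]
force: [-0.7, 0.3, 0.4]
width: 0.003
gripper_force: 0.1
```

Request:
jog_arm(motion=[[[-0.0005, 0, 0, 0, 0, 0, 1], [-0.001, 0, 0, 0, 0, 0, 1], [-0.0015, 0, 0, 0, 0, 0, 1], [-0.002, 0, 0, 0, 0, 0, 1]]])

```text
clock: 8.42
position: [0.5565, 0.1097, 0.0075]
ee_rot: [-2.209, -2.234, -0.0]
force: [-0.4, 1.2, 0.0]
width: 0.003
gripper_force: 0.2
```

Request:
jog_arm(motion=[[[-0.0005, 0, 0, 0, 0, 0, 1], [-0.001, 0, 0, 0, 0, 0, 1], [-0.0015, 0, 0, 0, 0, 0, 1], [-0.0015, 0, 0, 0, 0, 0, 1]]])

```text
clock: 8.75
position: [0.5565, 0.1079, 0.0075]
ee_rot: [2.21, 2.233, -0.0]
force: [-0.2, 0.6, 0.2]
width: 0.006
gripper_force: 0.1
```

Request:
jog_arm(motion=[[[-0.0005, 0, 0, 0, 0, 0, 1], [-0.001, 0, 0, 0, 0, 0, 1], [-0.001, 0, 0, 0, 0, 0, 1]]])

```text
clock: 9.0
position: [0.5565, 0.1069, 0.0075]
ee_rot: [2.209, 2.233, -0.0]
force: [0.3, -0.3, 0.0]
width: 0.007
gripper_force: 0.1
```

```bash
python3 go.py .5565 .105 .0075 1.5876
```

```text
t 9.0 pos [0.5565 0.1069 0.0075] theta 1.582 tilt [-0. -0. -1.] F [ 0.3  -0.3   0.04] -> d [-0.0019 -0.      0.    ] wz -0.006
```

Request:
jog_arm(motion=[[[-0.0005, 0, 0, 0, 0, 0, 1], [-0.001, 0, 0, 0, 0, 0, 1]]])

```text
clock: 9.17
position: [0.5565, 0.1062, 0.0075]
ee_rot: [-2.209, -2.234, -0.0]
force: [-0.8, 2.0, -1.2]
width: 0.009
gripper_force: 0.6
```

Request:
jog_arm(motion=[[[-0.0005, 0, 0, 0, 0, 0, 1], [-0.001, 0, 0, 0, 0, 0, 1]]])

```text
clock: 9.33
position: [0.5565, 0.1055, 0.0075]
ee_rot: [-2.209, -2.234, -0.001]
force: [-0.2, 3.2, -0.5]
width: 0.006
gripper_force: 1.4
```

Request:
jog_arm(motion=[[[-0.0005, 0, 0, 0, 0, 0, 1], [-0.001, 0, 0, 0, 0, 0, 1]]])

```text
clock: 9.5
position: [0.5565, 0.1049, 0.0076]
ee_rot: [-2.208, -2.234, -0.001]
force: [-1.8, 5.3, 0.2]
width: 0.005
gripper_force: 2.5
```

Request:
jog_arm(motion=[[[-0.0005, 0, 0, 0, 0, 0, 1], [-0.001, 0, 0, 0, 0, 0, 1]]])

```text
clock: 9.67
position: [0.5565, 0.1044, 0.0076]
ee_rot: [-2.207, -2.234, -0.002]
force: [-0.1, 7.1, -1.3]
width: 0.005
gripper_force: 3.6
```

Request:
jog_arm(motion=[[[0, 0, 0, 0, 0, 0, 1], [0, 0, 0, 0, 0, 0, 1], [0, 0, 0, 0, 0, 0, 1], [0, 0, 0, 0, 0, 0, 1]]])

```text
clock: 10.0
position: [0.5565, 0.1044, 0.0076]
ee_rot: [-2.208, -2.234, -0.001]
force: [-0.3, 5.8, -1.2]
width: 0.003
gripper_force: 3.0
```

Request:
jog_arm(motion=[[[0.003, 0, 0, 0, 0, 0, 1], [0.01, 0, 0, 0, 0, 0, 1], [0.03, 0, 0, 0, 0, 0, 1], [0.03, 0, -0.04, 0, 0, 0, 1], [0.03, 0, -0.08, 0, 0, 0, 1], [0.03, 0, -0.08, 0, 0, 0, 1], [0.03, 0, -0.08, 0, 0, 0, 1], [0.03, 0, -0.08, 0, 0, 0, 1]]])

```text
clock: 10.67
position: [0.556, 0.1331, 0.0875]
ee_rot: [2.209, 2.233, 0.0]
force: [0.4, -0.2, -0.1]
width: 0.003
gripper_force: 0.0
```

```bash
python3 go.py .5555 .019 .075 .855; python3 - <<'E'
from h import *
a=get_image("scene")
m=wood("scene",(360,247));print(m.sum(),np.argwhere(m).mean(0))
o=cv2.resize(a[170:300,260:460],(760,494))
cv2.imwrite("pics/t5.png",o[:,:,::-1]);print(observe()["joints"])
E
```

```text
t 10.67 pos [0.556  0.1331 0.0875] theta 1.582 tilt [ 0. -0. -1.] F [ 0.45 -0.16 -0.13] -> d [-0.1141 -0.0018  0.0125] wz 0.727
1099 [251.29572338 351.3366697 ]
[-0.63215371  0.52730927  0.42960584  1.88575975 -0.29812571  0.7935402
 -0.03172129]
```

View pics/t5.png

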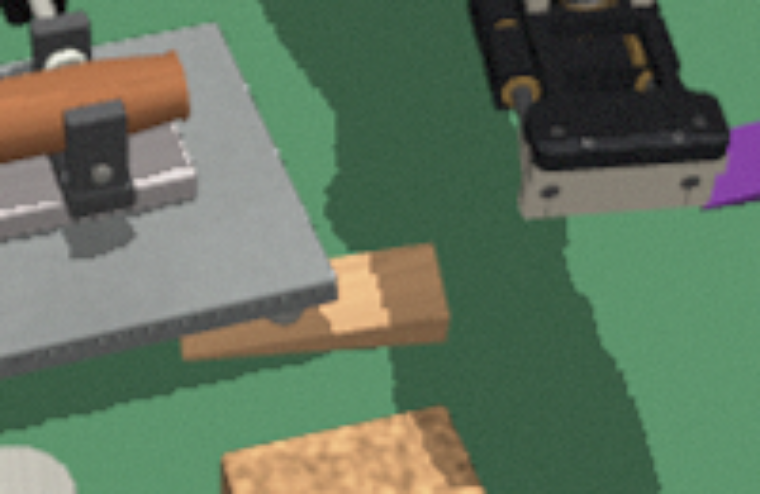

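The foot now sits on the wedge and the plate hasn't moved: its corner is still at (335,280) in the crop. Next is the press on the corner.

Request:
jog_arm(motion=[[[-0.015, 0, 0, 0, 0, 0.1, 1], [-0.035, 0, 0, 0, 0, 0.2, 1], [-0.055, 0, 0, 0, 0, 0.3, 1], [-0.075, 0, 0, 0, 0, 0.4, 1], [-0.095, -0.001, 0.003, 0, 0, 0.5, 1], [-0.105, -0.002, 0.006, 0, 0, 0.6, 1], [-0.114, -0.002, 0.012, 0, 0, 0.7, 1], [-0.114, -0.002, 0.012, 0, 0, 0.727, 1], [-0.114, -0.002, 0.012, 0, 0, 0.727, 1], [-0.114, -0.002, 0.012, 0, 0, 0.727, 1]]])

```text
clock: 11.6
position: [0.5551, 0.0197, 0.075]
ee_rot: [-2.856, -1.307, 0.002]
force: [-0.1, -0.6, 0.8]
width: 0.006
gripper_force: 0.0
```

```bash
python3 go.py .5555 .019 .044 .855
```

```text
t 11.6 pos [0.5551 0.0197 0.075 ] theta 0.858 tilt [-0.001 -0.    -1.   ] F [-0.09 -0.63  0.84] -> d [-0.0003  0.0008  0.031 ] wz 0.003
```

Request:
jog_arm(motion=[[[0, 0, 0.012, 0, 0, 0, 1], [0, 0, 0.022, 0, 0, 0, 1], [0, 0, 0.026, 0, 0, 0, 1], [0, 0, 0.028, 0, 0, 0, 1], [0, 0, 0.029, 0, 0, 0, 1], [0, 0, 0.029, 0, 0, 0, 1]]])

```text
clock: 12.1
position: [0.5554, 0.019, 0.0463]
ee_rot: [-2.859, -1.302, 0.001]
force: [-0.6, -0.1, -0.1]
width: 0.01
gripper_force: 0.0
```

Request:
jog_arm(motion=[[[0, 0, 0.0005, 0, 0, 0, 1], [0, 0, 0.001, 0, 0, 0, 1], [0, 0, 0.001, 0, 0, 0, 1]]])

```text
clock: 12.35
position: [0.5556, 0.0191, 0.0457]
ee_rot: [2.859, 1.302, 0.001]
force: [-0.1, 0.4, 0.1]
width: 0.004
gripper_force: 0.0
```

Request:
jog_arm(motion=[[[0, 0, 0.0005, 0, 0, 0, 1], [0, 0, 0.001, 0, 0, 0, 1], [0, 0, 0.001, 0, 0, 0, 1]]])

```text
clock: 12.6
position: [0.5555, 0.0191, 0.0445]
ee_rot: [-2.859, -1.302, -0.0]
force: [-0.2, -0.9, -0.0]
width: 0.005
gripper_force: 0.0
```

Request:
jog_arm(motion=[[[0, 0, 0.0005, 0, 0, 0, 1], [0, 0, 0.001, 0, 0, 0, 1], [0, 0, 0.001, 0, 0, 0, 1]]])

```text
clock: 12.85
position: [0.5556, 0.0191, 0.0442]
ee_rot: [-2.859, -1.302, -0.001]
force: [-3.4, 1.1, 11.6]
width: 0.003
gripper_force: 5.5
```

Request:
jog_arm(motion=[[[0, 0, 0.0005, 0, 0, 0, 1], [0, 0, 0.001, 0, 0, 0, 1], [0, 0, 0.001, 0, 0, 0, 1]]])

```text
clock: 13.1
position: [0.5556, 0.0192, 0.044]
ee_rot: [-2.858, -1.301, -0.002]
force: [-7.1, 0.5, 22.3]
width: 0.007
gripper_force: 10.7
```

Request:
jog_arm(motion=[[[0, 0, -0.001, 0, 0, 0, 1], [0, 0, -0.001, 0, 0, 0, 1], [0, 0, -0.001, 0, 0, 0, 1], [0, 0, -0.001, 0, 0, 0, 1]]])

```text
clock: 13.43
position: [0.5556, 0.0191, 0.0442]
ee_rot: [-2.859, -1.302, -0.001]
force: [-4.1, 0.9, 11.5]
width: 0.006
gripper_force: 5.5
```

Request:
jog_arm(motion=[[[0, 0, -0.003, 0, 0, 0, 1], [0, 0, -0.01, 0, 0, 0, 1], [0, 0, -0.04, 0, 0, 0, 1], [0, 0, -0.08, 0, 0, 0, 1], [0, 0, -0.1, 0, 0, 0, 1], [0.04, 0, -0.1, 0, 0, 0, 1], [0.08, 0, -0.1, 0, 0, 0, 1], [0.11, 0, -0.1, 0, 0, 0, 1], [0.11, 0, -0.1, 0, 0, 0, 1], [0.11, 0, -0.1, 0, 0, 0, 1]]])

```text
clock: 14.27
position: [0.6282, 0.1039, 0.1433]
ee_rot: [2.857, 1.307, -0.0]
force: [-0.1, -1.4, 0.1]
width: 0.006
gripper_force: 0.0
```

```bash
python3 - <<'E'
from h import *
a=get_image("scene")
m=wood("scene",(351,251));print(m.sum(),np.argwhere(m).mean(0))
o=cv2.resize(a[150:310,120:450],(800,388));cv2.imwrite("pics/t6.png",o[:,:,::-1])
E
```

```text
1020 [251.33235294 350.81078431]
```

View pics/t6.png

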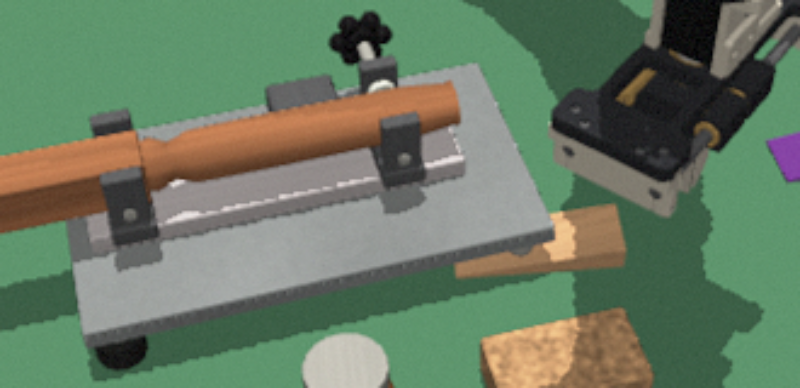

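The cradle is in place with the bare foot on the wedge at about (530,245) in the crop. The wedge hasn't shifted since before the press, and the arm is clear.

```bash
python3 -c "
from cell import *
print(sign_off())"
```

```text
the job is handed in; nothing more can be done
None
```

The job is handed in, with no pass/fail result returned: the wedge is under the bare foot (push rose to about 6 N), the corner held firm when pressed at 11–22 N (briefly above the 15 N suggested), and the arm is clear; I could not measure the load on the wedge or the other feet directly.

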